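# Weigh the empty cruet on the kitchen scale

## Task

The pepper grinder has just been weighed and still stands on the sprung kitchen scale: take it off and stand it upright on the round steel trivet, with its whole foot on the trivet. Then set the empty glass cruet upright in the middle of the scale's pan, gently, without driving the pan down to its stop, and let go so that its weight can be read. Leave everything else where it is.

Things in the scene. Friction and masses are not known exactly. Their poses are not given: they have to be found in the camera images.
- pepper: Pepper grinder, rigid, clear acrylic with dark filling and dark twist top, 142 mm tall, 190 to 315 g, starts on the scale's pan. Origin: centre of its underside, z up. Diameters by height above the underside: body 50 mm up to 88 mm; neck 34 mm from 88 to 96; twist top 44 mm from 96 to 134 (grip here); steel button 16 mm on top.
- cruet: Empty stoppered cruet, green glass, rigid, 165 mm tall, 205 to 340 g, on the sideboard. Origin: centre of its underside, z up. Diameters by height above the underside: body 62 mm up to 58 mm; shoulder narrowing from 58 to 88; neck 28 mm from 88 to 146 (grip here); lip 33 mm from 146 to 150; cork 20 mm above.
- scale: Sage green kitchen scale with a sprung pan, fixed to the sideboard. Box 150 x 150 mm, top 85 mm above the sideboard, dial on its own +x face. Origin: centre of its underside, straight below the pan's centre.
- pan_top (a point): Centre of the upper face of the scale's pan, a flat round steel plate 150 mm in diameter and 8 mm thick with a thin ring 72 mm in diameter engraved round its centre; 120 mm above the sideboard when empty, moving down with the pan.
- pan (a joint): How far the scale's pan is pressed down, in m: 0 when empty, stop at 0.025. Spring 450 N/m, damped: the cruet or the grinder alone sinks it 4 to 8 mm; about 11 N brings it to the stop.
- trivet: Round flat stainless steel trivet, 170 mm in diameter, 12 mm thick, 0.6 kg, lying loose on the sideboard. Origin: centre of its underside, z up.
- salt: Salt grinder, the pepper grinder's twin in shape (142 mm tall, 50 mm in diameter) but with white filling and white top; stands on the sideboard, to be left alone. Origin: centre of its underside.
- butter_dish: Butter dish with its navy lid on, 110 x 170 mm, 82 mm tall, at the far side; to be left alone. Origin: centre of its underside.
- mug: Terracotta mug, 80 mm in diameter, 90 mm tall, at the far side; to be left alone. Origin: centre of its underside.

How it is judged:
On the way:
1. the pepper grinder stands upright and released with its whole foot on the trivet, and the scale's pan is empty and has risen (horizontal distance between pepper and trivet below 0.061 m and angle between pepper's own z axis and vertical below 0.1 rad and z of pepper in the frame of trivet between 0.008 and 0.016 m and contact force between the fingers and pepper below 0.1 N and value of joint pan below 0.0015 m), for 0.2 s.
At the end, for the whole second after the job is handed in: Both upright (within 0.1 rad), at rest and released: the pepper grinder on the trivet, its axis within 61 mm of the trivet's centre; the cruet on the scale's pan, its axis within 15 mm of the pan's centre, the pan sunk by its weight and still (horizontal distance between pepper and trivet below 0.061 m and angle between each of pepper, cruet's own z axis and vertical below 0.1 rad and z of pepper in the frame of trivet between 0.008 and 0.016 m and contact force between the fingers and pepper below 0.1 N and horizontal distance between cruet and pan_top below 0.015 m and z of cruet in the frame of pan_top between -0.004 and 0.004 m and value of joint pan above 0.003 m and velocity of joint pan between -0.005 and 0.005 m/s and contact force between the fingers and cruet below 0.1 N and linear speed of each of pepper, cruet below 0.02 m/s and angular speed of each of pepper, cruet below 0.2 rad/s); the robot touches nothing.
It fails at once if the scale's pan is driven down to its stop (more than 22 mm) (value of joint pan above 0.022 m).
It fails at once if the trivet, salt grinder, butter dish or mug is moved by more than 40 mm (distance of any of trivet, salt, butter_dish, mug from where it was at the start of the episode above 0.04 m).
It also fails if it takes over 64 s, if anything falls off the work surface, if the arm or the gripper's body presses on something with over 40 N, if the wrist force passes 120 N, or if a joint passes its speed limit or range.

## Robot

A 7-joint arm with a two-finger parallel gripper is mounted at the origin on the work surface. World frame = base frame: x ahead of the robot, y to its left, z up, the work surface at z = 0. Lengths are in m, angles in rad, forces in N, time in s.
With the tool pointing down it reaches from about 0.425 to 0.925 m from the base axis. Payload 6.8 kg.
Tool frame: the origin (TCP) lies midway between the tips of the shut fingers; the grasp point (between the pads) lies 19 mm behind it (r.grip_depth is the distance from the TCP to the grasp point, in m); z points along the fingers, y is the line along which they close (so a half turn about z gives the same grasp; the last joint's range is limited). The gripper opens to 85 mm and grips with 20 to 120 N. Pads are 22 mm wide; open, the fingers measure 114 mm over their backs; the gripper's body (76 mm by 85 mm) begins 54 mm behind the grasp point. The pads swing forward as they close: fully open they stand 13 mm farther back than shut.
Start: joints at [0.994, 0.477, 0.022, 1.555, -0.011, 1.109, -0.083], TCP at [0.305, -0.602, 0.231] pointing down, gripper open.
Joint ranges: [-2.96, 2.96], [-0.34, 2.1], [-1.41, 1.46], [0.24, 2.44], [-1.37, 4.51], [0.17, 1.92], [-2.96, 2.96]. Speed limits (rad/s): [2.39, 2.39, 3.14, 3.14, 3.14, 3.14, 3.14].

## Interface

Orientations are given as a rotation vector (axis times angle).
In Python, from bench import telemetry, grab_frame, calibration, order, silhouettes, r gives the robot as it stands.
- The arm moves only by the tool apply_moves, never from a script. Its argument "moves" is a list of rows, each a list of 7 numbers: the turn, a rotation vector about the tool's x, y, z scaled (see below), then the shift along the tool's x, y, z scaled (see below), then the opening, from -1 (shut) to 1 (fully open). A call has exactly 8 rows; each row shifts and turns the commanded pose from where the row before left it, along the tool's axes as they then stand; what a row does not reach is not made up. The controller multiplies each number of a shift by 1000 mm and each number of a turn by 6 degrees. A row lasts 1/12 s, in which the tool goes at most 41.7 mm and 7.16 degrees, less where a joint would pass 70% of its speed; a pose out of reach is approached as far as the arm can. A call with a number of a shift or a turn outside -1 to 1 is refused whole. A call with a gripper value outside its range is refused whole. The fingers move at their own pace and stop on an object; "grip_force" is the grip in N (left out, the last holds). Time passes only in rows, so rows that do not move let the fingers close, or fill a call up. It gives the time, the measured TCP pose, the force, the opening and the grip force at its end, in the units of the state.
- telemetry.get_obs(): the state, without advancing time (a new reading comes with each control period).
- grab_frame(name): name is "side" or "top" or "wrist"; returns the picture (480x640x3 uint8, blue, green, red); there is no depth.
- calibration(name): a dict with "fx", "fy", "cx", "cy" (pixels), "world_from_camera" (4x4, takes a point from camera to world coordinates); the wrist camera has in their place "mount" (4x4, takes a point from camera to tool coordinates, whose origin is the TCP and whose axes are the flange's). Camera axes: x right, y down, z forward; pixel columns grow to the right and rows downward; lengths in m; the calibration is good to about 2 mm. A picture is of the moment at which its call begins: read the wrist's pose just before it. calibration takes no time and is no camera call.
- order.hand_in(): hands the job in; it is judged then, once.
Trained networks look in the newest picture that a camera, given by its name, has taken for a name from the list of things; names that differ only in an ending like _2 or _b are one class to them, and where a whole thing is asked for, a point or a joint stands for the part that bears it (a point fixed in the world has none). Each returns a list of dicts, best first, with "p" (0 to 1); they miss things now and then, are a little off and sometimes report something else, mostly with a low value. They report only what shows in the picture. A call takes as long as a camera call.
- silhouettes(thing, camera): "mask" (480x640 bool, what is visible of it) and "extent" ([centre column, centre row, width, height] in pixels, round what is visible of it).
The state is a dict: "clock": time; "joints": joint angles; "qvel": joint speeds; "tau": joint torques, N m; "tcp_pos": TCP position; "orientation": TCP orientation; "contact_force": force on the tool from outside, world axes, zero at the start; "moment": the same for the moment, N m; "grip_width": finger opening in m; "gripper_force": force on a finger pad.
Only numpy, scipy, OpenCV 4.12 (cv2) and the standard library are available. Lean on these libraries where they do the work, as an engineer would, in place of code of your own. Each camera call takes 0.05 s, during which the arm holds its last target. There are 200 camera calls.

## Working session

There is one attempt and no reset: what is moved stays moved. The work goes in short steps, Python scripts to look and compute and a tool call to move; the robot and the scene stay as the last step left them, time stands still between calls to the robot, and variables do not carry over. Pictures are saved under pics/ and viewed, at most 10 in all, crops included, and the job is handed in when it is done.

Besides the shell and the picture viewer there is one more tool, called after "Call:" as name(argument=value, ...) on one line, values as JSON. apply_moves: Moves the arm, as the interface text tells. Its arguments: {"type":"object","properties":{"moves":{"type":"array"},"grip_force":{"type":"number"}},"required":["moves"]}

```bash
mkdir -p pics; ls; cat > h.py <<'E'
import numpy as np, cv2
from bench import telemetry, grab_frame, calibration, order, silhouettes, r
from scipy.spatial.transform import Rotation as R
def cam(n, obs=None):
    c=calibration(n)
    if 'mount' in c:
        T=np.eye(4);T[:3,:3]=R.from_rotvec(obs['orientation']).as_matrix();T[:3,3]=obs['tcp_pos']
        return c,T@np.array(c['mount'])
    return c,np.array(c['world_from_camera'])
def ray(c,T,u,v):
    d=T[:3,:3]@np.array([(u-c['cx'])/c['fx'],(v-c['cy'])/c['fy'],1.]);return T[:3,3],d/np.linalg.norm(d)
def atz(c,T,u,v,z):
    o,d=ray(c,T,u,v);return o+d*(z-o[2])/d[2]
def proj(c,T,p):
    q=np.linalg.inv(T)@np.append(p,1);return c['fx']*q[0]/q[2]+c['cx'],c['fy']*q[1]/q[2]+c['cy']
E
python3 - <<'E'
from h import *
np.set_printoptions(precision=4,suppress=True)
o=telemetry.get_obs();print(o)
for n in('top','side'):
    im=grab_frame(n);cv2.imwrite(f'pics/{n}0.png',im)
    c,T=cam(n);print(n,c['fx'],c['fy'],c['cx'],c['cy'],T)
    for t in('pepper','cruet','scale','pan_top','trivet','salt','butter_dish','mug'):
        print(n,t,[(round(s['p'],2),np.round(s['extent']),) for s in silhouettes(t,n)[:2]])
E
```

```text
pics
{'clock': 0.0, 'joints': array([ 0.9939,  0.4778,  0.0223,  1.5565, -0.0115,  1.1093, -0.0831]), 'qvel': array([ 0.0003, -0.001 ,  0.0001,  0.0007,  0.0014, -0.0005,  0.0012]), 'tau': array([  0.0015, -59.6441,   1.6086, -28.1194,   0.0126,   0.0094,
         0.    ]), 'tcp_pos': array([ 0.3047, -0.6016,  0.2303]), 'orientation': array([-3.054 , -0.7294,  0.0008]), 'contact_force': array([ 0.0552, -0.2101, -1.1174]), 'moment': array([ 0.0197, -0.0346,  0.0091]), 'gripper_force': 0.0, 'grip_width': 0.08531250876261458}
top 566.709311788348 566.709311788348 309.8945698667504 245.64096054658958 [[ 0.0079 -0.9885  0.1509  0.4225]
 [-0.9999 -0.0055  0.0161 -0.0191]
 [-0.0151 -0.151  -0.9884  1.1781]
 [ 0.      0.      0.      1.    ]]
top pepper [(0.92, array([189., 303.,  38.,  28.]))]
top cruet [(0.91, array([290., 205.,  31.,  40.]))]
top scale [(0.74, array([208., 303.,  92.,  92.]))]
top pan_top [(0.82, array([206., 301.,  83.,  77.]))]
top trivet [(0.66, array([424., 319.,  84.,  82.]))]
top salt [(0.68, array([300., 318.,  25.,  25.]))]
top butter_dish [(0.56, array([412., 188.,  94.,  72.]))]
top mug [(0.64, array([198., 170.,  63.,  51.]))]
side 593.6776251167583 593.6776251167583 310.7849992225231 242.5291427023617 [[ 0.9857 -0.1284  0.1091  0.476 ]
 [-0.1684 -0.7394  0.6518 -0.6796]
 [-0.003  -0.6609 -0.7505  0.8733]
 [ 0.      0.      0.      1.    ]]
side pepper [(0.84, array([230., 136.,  34.,  74.]))]
side cruet [(0.91, array([356., 228.,  34.,  79.])), (0.33, array([236., 172.,  82.,  54.]))]
side scale [(0.88, array([240., 189., 101.,  92.])), (0.43, array([373., 168.,  45.,  61.]))]
side pan_top [(0.63, array([239., 172.,  78.,  57.]))]
side trivet [(0.67, array([246., 405., 105., 105.]))]
side salt [(0.82, array([231., 254.,  36.,  70.]))]
side butter_dish [(0.84, array([416., 364.,  72., 104.]))]
side mug [(0.7, array([373., 167.,  44.,  58.]))]
```

View pics/top0.png

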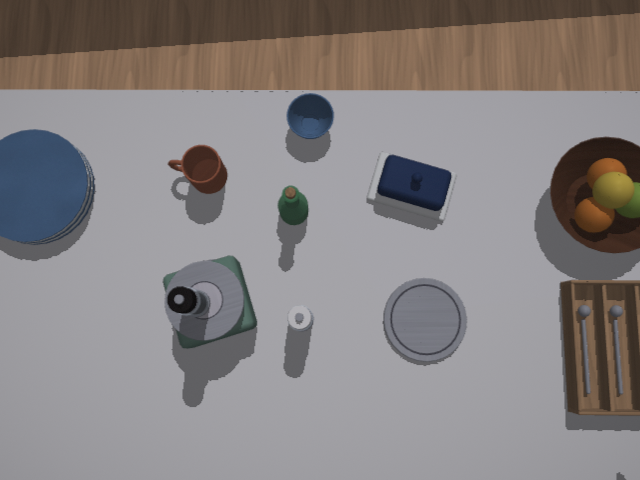

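View pics/side0.png

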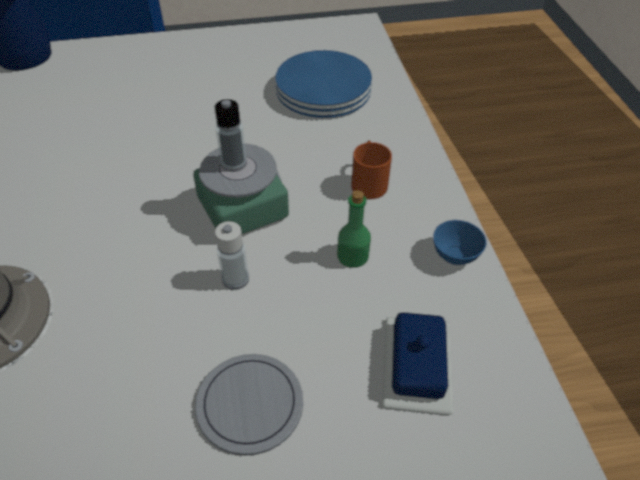

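```bash
cat > fit.py <<'E'
from h import *
from scipy.optimize import least_squares
PEP=[(0,25),(.088,25),(.096,22),(.134,22),(.134,8),(.142,8)]
CRU=[(0,31),(.058,31),(.088,14),(.146,14),(.146,16.5),(.150,16.5),(.150,10),(.165,10)]
DISC=lambda r,h:[(0,r),(-h,r)]
def pts(prof):
    a=np.linspace(0,2*np.pi,72)
    return np.vstack([np.c_[rr/1000*np.cos(a),rr/1000*np.sin(a),0*a+z] for z,rr in prof])
def box(prof,p,c,T):
    q=np.c_[pts(prof)+p,np.ones(len(prof)*72)]@np.linalg.inv(T).T
    u=c['fx']*q[:,0]/q[:,2]+c['cx'];v=c['fy']*q[:,1]/q[:,2]+c['cy']
    return np.array([u.min(),v.min(),u.max(),v.max()])
def mbox(m):
    n,l,s,_=cv2.connectedComponentsWithStats(m.astype(np.uint8));i=1+s[1:,4].argmax()
    x,y,w,h=s[i,:4];return np.array([x-.5,y-.5,x+w-.5,y+h-.5])
def fit(prof,views,p0):
    "views: list of (cam,T,box)"
    f=lambda p:np.concatenate([box(prof,p,c,T)-b for c,T,b in views])
    s=least_squares(f,p0,loss='soft_l1',f_scale=1.);return s.x,f(s.x)
E
python3 - <<'E'
from fit import *
np.set_printoptions(precision=4,suppress=True)
for n in('top','side'): grab_frame(n)
for t,prof in(('pepper',PEP),('cruet',CRU),('trivet',DISC(85,.012)),('pan_top',DISC(75,.008)),('salt',PEP)):
    vs=[]
    for n in('top','side'):
        s=silhouettes(t,n)
        if s: vs.append((*cam(n),mbox(s[0]['mask'])))
    c,T,b=vs[0];p0=atz(c,T,(b[0]+b[2])/2,(b[1]+b[3])/2,.05)
    p,e=fit(prof,vs,p0);print(t,len(vs),p,e.round(1))
# engraved ring, scale body orientation
print(telemetry.get_obs()['clock'])
E
```

```text
pepper 2 [0.4753 0.2107 0.1105] [-0.4 -0.1  0.4  0.7 -0.1 -0.2  0.8  0.3]
cruet 2 [ 0.6776  0.0361 -0.0042] [-0.7 -0.1  0.3  0.7  0.1 -0.8  0.4  1.4]
trivet 2 [ 0.4492 -0.2355  0.0059] [ 0.6  0.9 -0.4 -0.3  0.6 -0.7 -0.3  0.4]
pan_top 2 [0.4815 0.1982 0.1088] [-0.6 -0.3  0.2  0.4 -0.4 -0.7  0.7  1.3]
salt 2 [ 0.4498  0.019  -0.0067] [-0.7  0.1  0.8  1.5  0.5 -0.2  0.5  0.2]
1.5
```

Call:
apply_moves(moves=[[0, 0, 1, 0, 0, -0.014, 1], [0, 0, 1, 0, 0, -0.014, 1], [0, 0, 1, 0, 0, -0.014, 1], [0, 0, 1, 0, 0, -0.014, 1], [0, 0, 0.48, 0, 0, -0.014, 1], [0, 0, 0, 0.035, -0.02, 0, 1], [0, 0, 0, 0.035, -0.02, 0, 1], [0, 0, 0, 0.035, -0.02, 0, 1]], grip_force=40)

```text
clock: 2.17
tcp_pos: [0.4106, -0.542, 0.3019]
orientation: [3.141, -0.004, 0.001]
contact_force: [0.8, 0.2, -0.1]
grip_width: 0.085
gripper_force: 0.0
```

Call:
apply_moves(moves=[[0, 0, 0, 0.01, -0.04, 0, 1], [0, 0, 0, 0.01, -0.04, 0, 1], [0, 0, 0, 0.01, -0.04, 0, 1], [0, 0, 0, 0.01, -0.04, 0, 1], [0, 0, 0, 0.01, -0.04, 0, 1], [0, 0, 0, 0.01, -0.04, 0, 1], [0, 0, 0, 0.005, -0.04, 0, 1], [0, 0, 0, 0, -0.04, 0, 1]])

```text
clock: 2.83
tcp_pos: [0.4759, -0.2199, 0.3015]
orientation: [3.141, 0.001, 0.002]
contact_force: [0.8, -0.4, 0.1]
grip_width: 0.0856
gripper_force: 0.0
```

Call:
apply_moves(moves=[[0, 0, 0, 0, -0.04, 0, 1], [0, 0, 0, 0, -0.04, 0, 1], [0, 0, 0, 0, -0.04, 0, 1], [0, 0, 0, 0, -0.04, 0, 1], [0, 0, 0, 0, -0.04, 0, 1], [0, 0, 0, 0, -0.04, 0, 1], [0, 0, 0, 0, -0.04, 0, 1], [0, 0, 0, 0, -0.04, 0, 1]])

```text
clock: 3.5
tcp_pos: [0.4749, 0.0996, 0.3017]
orientation: [3.142, -0.001, 0.002]
contact_force: [0.8, -0.2, 0.3]
grip_width: 0.0853
gripper_force: 0.0
```

```bash
cat > w.py <<'E'
from fit import *
import json,sys,os
np.set_printoptions(precision=4,suppress=True)
def look(tag,things):
    o=telemetry.get_obs();im=grab_frame('wrist');cv2.imwrite(f'pics/{tag}.png',im)
    d={'tcp':list(o['tcp_pos']),'ori':list(o['orientation'])};print(o['tcp_pos'],o['orientation'])
    for t in things:
        s=silhouettes(t,'wrist')
        if s: d[t]=list(map(float,mbox(s[0]['mask'])));print(t,s[0]['p'],d[t])
    json.dump(d,open(f'pics/{tag}.json','w'))
def view(tag,t):
    d=json.load(open(f'pics/{tag}.json'))
    c,T=cam('wrist',{'tcp_pos':d['tcp'],'orientation':d['ori']});return c,T,np.array(d[t])
E
python3 -c "
from w import *
print(calibration('wrist'))
look('w1',['pepper','pan_top'])"
```

```text
{'fx': 337.5607221403717, 'fy': 337.5607221403717, 'cx': 320.2030285666491, 'cy': 236.64517616299509, 'mount': array([[ 0.0017, -0.9502, -0.3116,  0.081 ],
       [ 1.    ,  0.0015,  0.0008, -0.0006],
       [-0.0003, -0.3116,  0.9502, -0.143 ],
       [ 0.    ,  0.    ,  0.    ,  1.    ]])}
[0.4749 0.0996 0.3017] [ 3.1416 -0.001   0.0015]
pepper 0.83 [112.5, 185.5, 237.5, 292.5]
```

Call:
apply_moves(moves=[[0, 0, 0, 0, -0.03, -0.005, 1], [0, 0, 0, 0, -0.03, -0.005, 1], [0, 0, 0, 0, -0.03, 0, 1], [0, 0, 0, 0, -0.02, 0, 1], [0, 0, 0, 0, 0, 0, 1], [0, 0, 0, 0, 0, 0, 1], [0, 0, 0, 0, 0, 0, 1], [0, 0, 0, 0, 0, 0, 1]])

```text
clock: 4.32
tcp_pos: [0.4758, 0.2056, 0.3112]
orientation: [3.141, -0.005, -0.0]
contact_force: [-0.4, -0.4, 0.1]
grip_width: 0.0856
gripper_force: 0.0
```

```bash
python3 -c "
from w import *
look('w2',['pepper','pan_top'])
v=[view('w1','pepper'),view('w2','pepper')]
print(fit(PEP,v,np.array([.475,.21,.115])))
print(fit(PEP,v[1:],np.array([.475,.21,.115])))
print(fit(PEP,v[:1],np.array([.475,.21,.115])))
"
```

```text
[0.4758 0.2056 0.3112] [ 3.1405 -0.0054 -0.0001]
pepper 0.63 [283.5, 185.5, 349.5, 286.5]
pan_top 0.84 [257.5, 126.5, 403.5, 266.5]
(array([0.475 , 0.2084, 0.1133]), array([ 0.1997,  0.2541, -0.0618, -0.2686, -0.5399, -0.5143,  0.3267,
        0.4469]))
(array([0.474 , 0.2084, 0.1106]), array([-0.0134,  0.0134,  0.0134, -0.009 ]))
(array([0.4752, 0.208 , 0.1141]), array([-0.0583,  0.1078,  0.0943, -0.0709]))
```

View pics/w2.png

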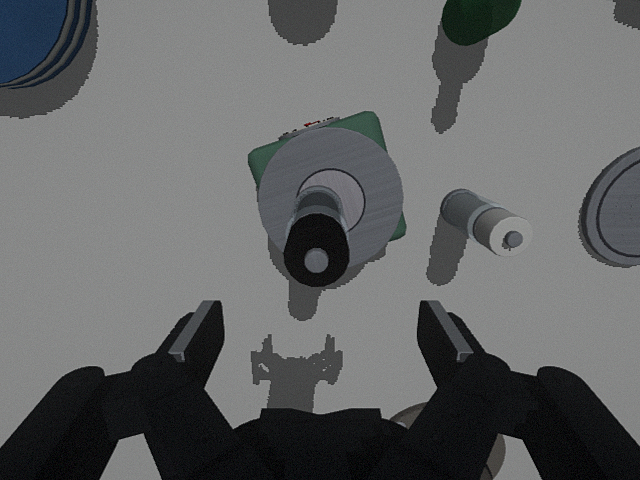

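Call:
apply_moves(moves=[[0, 0, 0, -0.001, -0.003, 0.005, 1], [0, 0, 0, 0, 0, 0.018, 1], [0, 0, 0, 0, 0, 0.02, 1], [0, 0, 0, 0, 0, 0.02, 1], [0, 0, 0, 0, 0, 0.02, 1], [0, 0, 0, 0, 0, 0.015, 1], [0, 0, 0, 0, 0, 0.005, 1], [0, 0, 0, 0, 0, 0, 1]])

```text
clock: 5.13
tcp_pos: [0.4734, 0.2103, 0.2069]
orientation: [3.14, -0.001, -0.004]
contact_force: [0.6, 1.5, 0.1]
grip_width: 0.0857
gripper_force: 0.0
```

Call:
apply_moves(moves=[[0, 0, 0, 0, 0, 0, -1], [0, 0, 0, 0, 0, 0, -1], [0, 0, 0, 0, 0, 0, -1], [0, 0, 0, 0, 0, 0, -1], [0, 0, 0, 0, 0, 0, -1], [0, 0, 0, 0, 0, 0, -1], [0, 0, 0, 0, 0, 0, -1], [0, 0, 0, 0, 0, 0, -1]])

```text
clock: 5.8
tcp_pos: [0.4746, 0.2109, 0.2086]
orientation: [-3.141, 0.001, -0.001]
contact_force: [0.3, 0.6, 0.4]
grip_width: 0.0433
gripper_force: 41.8
```

Call:
apply_moves(moves=[[0, 0, 0, 0, 0, -0.005, -1], [0, 0, 0, 0, 0, -0.01, -1], [0, 0, 0, 0, 0, -0.015, -1], [0, 0, 0, 0, 0, -0.02, -1], [0, 0, 0, 0, 0, -0.02, -1], [0, 0, 0, 0, 0, -0.01, -1], [0, 0, 0, 0, 0, 0, -1], [0, 0, 0, 0, 0, 0, -1]])

```text
clock: 6.47
tcp_pos: [0.4741, 0.2106, 0.2883]
orientation: [3.141, -0.001, 0.0]
contact_force: [-0.1, 0.5, -2.1]
grip_width: 0.0433
gripper_force: 41.7
```

```bash
python3 -c "
from w import *
o=telemetry.get_obs();print(o['contact_force'],o['grip_width'],o['tcp_pos'])
for n in('top','side'): cv2.imwrite(f'pics/{n}1.png',grab_frame(n))
for t,prof in(('pepper',PEP),('pan_top',DISC(75,.008))):
  V=[(*cam(n),mbox(s[0]['mask'])) for n in('top','side') for s in [silhouettes(t,n)] if s]
  print(t,len(V),fit(prof,V,np.array([.475,.205,.12])))
"
```

```text
[-0.0767  0.5281 -2.1231] 0.043263615797049786 [0.4741 0.2106 0.2883]
pepper 2 (array([0.4714, 0.2092, 0.1852]), array([-12.6735, -18.5848,   2.0537,   0.7839,   0.0328,  -0.5259,
        -0.5913,   2.2497]))
pan_top 2 (array([0.4805, 0.1972, 0.1159]), array([-2.0811,  0.758 ,  1.2649,  0.011 ,  0.5927, -1.0666,  0.1435,
        1.0411]))
```

Call:
apply_moves(moves=[[0, 0, 0, 0, 0.02, 0, -1], [0, 0, 0, 0, 0.035, 0, -1], [0, 0, 0, 0, 0.04, 0, -1], [0, 0, 0, 0, 0.04, 0, -1], [0, 0, 0, 0, 0.04, 0, -1], [0, 0, 0, 0, 0.04, 0, -1], [0, 0, 0, 0, 0.04, 0, -1], [0, 0, 0, 0, 0.04, 0, -1]])

```text
clock: 7.43
tcp_pos: [0.4736, -0.0862, 0.2881]
orientation: [3.142, -0.0, -0.0]
contact_force: [1.4, 0.4, -2.4]
grip_width: 0.0432
gripper_force: 41.7
```

Call:
apply_moves(moves=[[0, 0, 0, -0.006, 0.04, 0, -1], [0, 0, 0, -0.006, 0.04, 0, -1], [0, 0, 0, -0.006, 0.035, 0, -1], [0, 0, 0, -0.006, 0.025, 0, -1], [0, 0, 0, 0, 0.011, 0, -1], [0, 0, 0, 0, 0, 0, -1], [0, 0, 0, 0, 0, 0, -1], [0, 0, 0, 0, 0, 0, -1]])

```text
clock: 8.1
tcp_pos: [0.4506, -0.2334, 0.288]
orientation: [-3.141, -0.003, 0.001]
contact_force: [0.8, 0.4, -1.9]
grip_width: 0.0433
gripper_force: 41.8
```

```bash
python3 -c "
from w import *
look('w3',['trivet'])
print(fit(DISC(85,.012),[view('w3','trivet')],np.array([.45,-.235,.012])))
for n in ['side']:
  cv2.imwrite(f'pics/{n}2.png',grab_frame(n))
"
```

```text
[ 0.4506 -0.2334  0.288 ] [-3.1405 -0.003   0.0006]
trivet 0.89 [256.5, 121.5, 392.5, 243.5]
(array([ 0.4538, -0.2383, -0.0049]), array([ 2.4344, -1.8199, -2.437 ,  6.7428]))
```

View pics/side2.png

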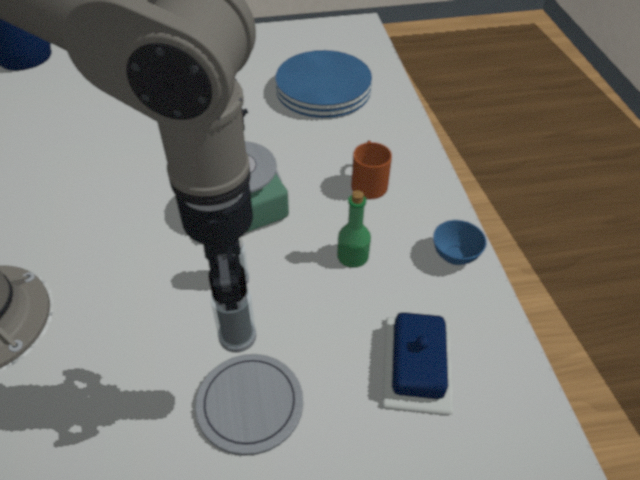

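Call:
apply_moves(moves=[[0, 0, 0, 0, 0, 0.02, -1], [0, 0, 0, 0, 0, 0.03, -1], [0, 0, 0, 0, 0, 0.035, -1], [0, 0, 0, 0, 0, 0.035, -1], [0, 0, 0, 0, 0, 0.03, -1], [0, 0, 0, 0, 0, 0.015, -1], [0, 0, 0, 0, 0, 0.01, -1], [0, 0, 0, 0, 0, 0, -1]])

```text
clock: 8.92
tcp_pos: [0.4494, -0.234, 0.1116]
orientation: [-3.14, -0.002, 0.005]
contact_force: [-0.7, 0.1, -2.2]
grip_width: 0.043
gripper_force: 41.7
```

Call:
apply_moves(moves=[[0, 0, 0, 0, 0, 0.001, -1], [0, 0, 0, 0, 0, 0.001, -1], [0, 0, 0, 0, 0, 0.001, -1], [0, 0, 0, 0, 0, 0.001, -1], [0, 0, 0, 0, 0, 0, -1], [0, 0, 0, 0, 0, 0, -1], [0, 0, 0, 0, 0, 0, -1], [0, 0, 0, 0, 0, 0, -1]])

```text
clock: 9.58
tcp_pos: [0.4502, -0.2353, 0.1094]
orientation: [3.141, -0.001, 0.0]
contact_force: [-0.2, -0.4, -3.1]
grip_width: 0.0429
gripper_force: 41.7
```

Call:
apply_moves(moves=[[0, 0, 0, 0, 0, 0.001, -1], [0, 0, 0, 0, 0, 0, -1], [0, 0, 0, 0, 0, 0.001, -1], [0, 0, 0, 0, 0, 0, -1], [0, 0, 0, 0, 0, 0, -1], [0, 0, 0, 0, 0, 0, -1], [0, 0, 0, 0, 0, 0, -1], [0, 0, 0, 0, 0, 0, -1]])

```text
clock: 10.25
tcp_pos: [0.4507, -0.2355, 0.1081]
orientation: [3.141, -0.001, 0.002]
contact_force: [-1.8, 0.0, 6.3]
grip_width: 0.0433
gripper_force: 42.0
```

```bash
python3 -c "
from w import *
for i in range(4):
  grab_frame('wrist')
  o=telemetry.get_obs();print(o['contact_force'],o['tcp_pos'])
"
```

```text
[-2.3582  0.1947  5.7054] [ 0.4506 -0.2355  0.1081]
[-1.1403  0.9269  5.2219] [ 0.4507 -0.2355  0.1082]
[-0.9566  1.4049  6.2001] [ 0.4507 -0.2355  0.1082]
[-1.6022  0.2004  5.7809] [ 0.4507 -0.2355  0.1081]
```

Call:
apply_moves(moves=[[0, 0, 0, 0, 0, -0.001, 1], [0, 0, 0, 0, 0, 0, 1], [0, 0, 0, 0, 0, 0, 1], [0, 0, 0, 0, 0, 0, 1], [0, 0, 0, 0, 0, 0, 1], [0, 0, 0, 0, 0, 0, 1], [0, 0, 0, 0, 0, 0, 1], [0, 0, 0, 0, 0, 0, 1]])

```text
clock: 11.12
tcp_pos: [0.4501, -0.2352, 0.1083]
orientation: [-3.142, 0.001, 0.0]
contact_force: [-0.3, 0.4, 0.6]
grip_width: 0.0851
gripper_force: 0.0
```

Call:
apply_moves(moves=[[0, 0, 0, 0, 0, -0.01, 1], [0, 0, 0, 0, 0, -0.03, 1], [0, 0, 0, 0, 0, -0.04, 1], [0, 0, 0, 0, 0, -0.04, 1], [0, 0, 0, 0, 0, -0.03, 1], [0, 0, 0, 0, 0, -0.02, 1], [0, 0, 0, 0.01, 0, 0, 1], [0, 0, 0, 0.02, 0, 0, 1]])

```text
clock: 11.78
tcp_pos: [0.4796, -0.2362, 0.2807]
orientation: [3.14, -0.004, 0.004]
contact_force: [-0.5, -0.8, -0.6]
grip_width: 0.0853
gripper_force: 0.0
```

```bash
python3 -c "
from w import *
o=telemetry.get_obs();print(o['contact_force'],o['tcp_pos'])
cv2.imwrite('pics/side3.png',grab_frame('side'));n='side'
V=[(*cam(n),mbox(silhouettes('pepper',n)[0]['mask']))]
print(fit(PEP,V,np.array([.45,-.235,.012])))
"
```

```text
[-0.4846 -0.801  -0.6119] [ 0.4796 -0.2362  0.2807]
(array([ 0.4492, -0.2359,  0.0067]), array([ 0.3091, -0.1659, -0.3519,  0.1799]))
```

View pics/side3.png

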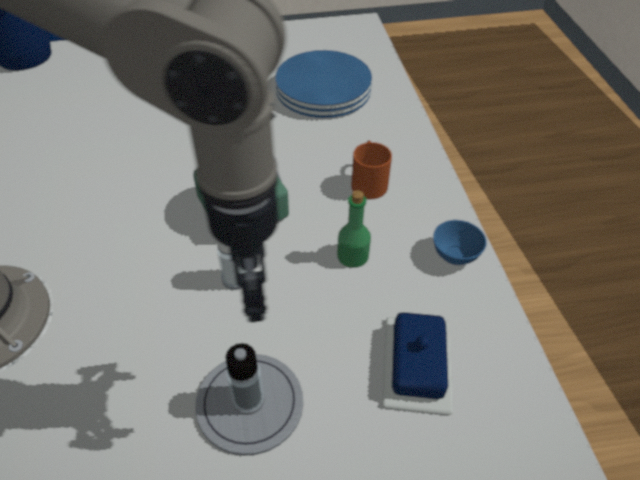

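Call:
apply_moves(moves=[[0, 0, 0, 0.0245, -0.03, 0, 1], [0, 0, 0, 0.0245, -0.03, 0, 1], [0, 0, 0, 0.0245, -0.03, 0, 1], [0, 0, 0, 0.0245, -0.03, 0, 1], [0, 0, 0, 0.0245, -0.03, 0, 1], [0, 0, 0, 0.0245, -0.03, 0, 1], [0, 0, 0, 0.0245, -0.03, 0, 1], [0, 0, 0, 0.0245, -0.03, 0, 1]])

```text
clock: 12.55
tcp_pos: [0.6765, 0.0061, 0.2776]
orientation: [3.141, -0.001, -0.003]
contact_force: [-0.2, -1.1, 0.3]
grip_width: 0.0855
gripper_force: 0.0
```

Call:
apply_moves(moves=[[0, 0, 0, 0, 0, 0, 1], [0, 0, 0, 0, 0, 0, 1], [0, 0, 0, 0, 0, 0, 1], [0, 0, 0, 0, 0, 0, 1], [0, 0, 0, 0, 0, 0, 1], [0, 0, 0, 0, 0, 0, 1], [0, 0, 0, 0, 0, 0, 1], [0, 0, 0, 0, 0, 0, 1]])

```text
clock: 13.22
tcp_pos: [0.676, 0.0041, 0.2786]
orientation: [3.141, -0.002, 0.0]
contact_force: [0.1, 0.3, 0.4]
grip_width: 0.0849
gripper_force: 0.0
```

```bash
python3 -c "
from w import *
look('w4',['cruet'])
print(fit(CRU,[view('w4','cruet')],np.array([.678,.036,0])))
"
```

```text
[0.676  0.0041 0.2786] [ 3.1414 -0.0019  0.0004]
cruet 0.91 [264.5, 166.5, 322.5, 245.5]
(array([0.6796, 0.0329, 0.0089]), array([ 0.0096, -0.008 , -0.0097,  0.0055]))
```

Call:
apply_moves(moves=[[0, 0, 0, 0, -0.01, 0, 1], [0, 0, 0, 0, -0.01, 0, 1], [0, 0, 0, 0, -0.01, 0, 1], [0, 0, 0, 0, 0, 0, 1], [0, 0, 0, 0, 0, 0, 1], [0, 0, 0, 0, 0, 0, 1], [0, 0, 0, 0, 0, 0, 1], [0, 0, 0, 0, 0, 0, 1]])

```text
clock: 13.98
tcp_pos: [0.6763, 0.0339, 0.2783]
orientation: [3.141, -0.002, 0.0]
contact_force: [0.3, 0.7, 0.1]
grip_width: 0.0852
gripper_force: 0.0
```

```bash
python3 -c "
from w import *
look('w5',['cruet'])
p=np.array([.678,.036,0])
print(fit(CRU,[view('w5','cruet')],p))
print(fit(CRU,[view('w4','cruet'),view('w5','cruet')],p))
"
```

```text
[0.6763 0.0339 0.2783] [ 3.1411 -0.002   0.    ]
cruet 0.65 [293.5, 167.5, 348.5, 244.5]
(array([ 0.6768,  0.0333, -0.0033]), array([-0.5068,  0.4017,  0.5069, -0.2683]))
(array([0.6783, 0.0334, 0.0032]), array([ 0.4961,  0.5547, -0.4535, -0.8127, -1.061 , -0.2695,  0.9682,
        0.5402]))
```

View pics/w5.png

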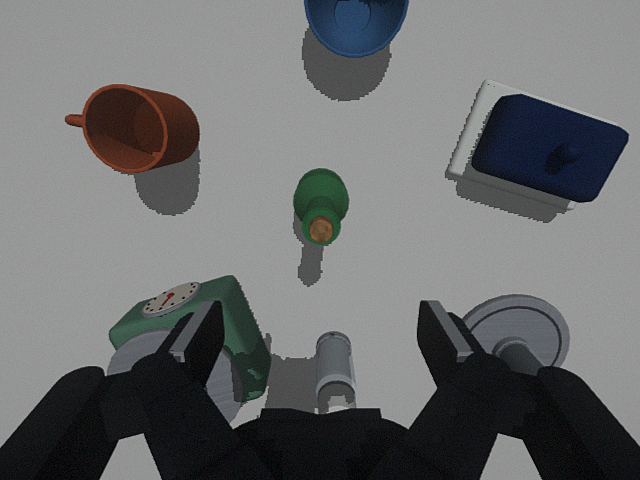

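Call:
apply_moves(moves=[[0, 0, 0, 0.002, 0, 0.015, 1], [0, 0, 0, 0, 0, 0.03, 1], [0, 0, 0, 0, 0, 0.035, 1], [0, 0, 0, 0, 0, 0.035, 1], [0, 0, 0, 0, 0, 0.03, 1], [0, 0, 0, 0, 0, 0.02, 1], [0, 0, 0, 0, 0, 0.009, 1], [0, 0, 0, 0, 0, 0, 1]])

```text
clock: 14.75
tcp_pos: [0.6767, 0.0342, 0.1019]
orientation: [3.141, -0.001, -0.007]
contact_force: [-0.3, 0.1, -0.5]
grip_width: 0.0858
gripper_force: 0.0
```

Call:
apply_moves(moves=[[0, 0, 0, 0, 0, 0, -1], [0, 0, 0, 0, 0, 0, -1], [0, 0, 0, 0, 0, 0, -1], [0, 0, 0, 0, 0, 0, -1], [0, 0, 0, 0, 0, 0, -1], [0, 0, 0, 0, 0, 0, -1], [0, 0, 0, 0, 0, 0, -1], [0, 0, 0, 0, 0, 0, -1]], grip_force=40)

```text
clock: 15.42
tcp_pos: [0.6791, 0.0343, 0.1056]
orientation: [3.141, -0.001, 0.003]
contact_force: [-0.8, -0.6, 6.3]
grip_width: 0.0275
gripper_force: 39.6
```

Call:
apply_moves(moves=[[0, 0, 0, 0, 0, -0.01, -1], [0, 0, 0, 0, 0, -0.03, -1], [0, 0, 0, 0, 0, -0.035, -1], [0, 0, 0, 0, 0, -0.035, -1], [0, 0, 0, 0, 0, -0.035, -1], [0, 0, 0, 0, 0, -0.025, -1], [0, 0, 0, 0, 0, -0.01, -1], [0, 0, 0, 0, 0, 0, -1]])

```text
clock: 16.08
tcp_pos: [0.6792, 0.035, 0.2872]
orientation: [-3.141, 0.0, -0.007]
contact_force: [1.0, -1.0, -2.9]
grip_width: 0.0272
gripper_force: 40.0
```

```bash
python3 -c "
from w import *
o=telemetry.get_obs();print(o['contact_force'],o['tcp_pos'])
look('w6',['pan_top','scale'])
print(fit(DISC(75,.008),[view('w6','pan_top')],np.array([.48,.198,.12])))
cv2.imwrite('pics/side4.png',grab_frame('side'))
cv2.imwrite('pics/top4.png',grab_frame('top'))
p=np.array([.48,.198,.12]);V=[]
for n in('top','side'):
  s=silhouettes('pan_top',n)
  if s: V.append((*cam(n),mbox(s[0]['mask'])));print(n,fit(DISC(75,.008),V[-1:],p))
print(fit(DISC(75,.008),V,p))
V=[(*cam(n),mbox(s[0]['mask'])) for n in ('side',) for s in [silhouettes('cruet',n)] if s]
print('cruet',fit(CRU,V,o['tcp_pos']-[0,0,.105]))
"
```

```text
[ 0.9896 -1.04   -2.9342] [0.6792 0.035  0.2872]
[0.6792 0.035  0.2872] [-3.1409  0.0004 -0.0072]
pan_top 0.94 [112.5, 325.5, 225.5, 392.5]
scale 0.83 [112.5, 274.5, 254.5, 392.5]
(array([0.4335, 0.2466, 0.0415]), array([ 1.303 , -2.3682, -1.4148, 23.1837]))
top (array([0.4811, 0.1987, 0.1187]), array([-0.2763,  0.2796,  0.2781, -0.2732]))
side (array([0.48  , 0.2   , 0.1148]), array([ 0.3095, -0.4934, -0.3143,  0.4468]))
(array([0.4806, 0.1993, 0.1156]), array([-0.146 ,  0.7392,  0.183 , -0.0319,  0.5952, -0.6136,  0.039 ,
        0.369 ]))Traceback (most recent call last):
  File "<string>", line 14, in <module>
    print('cruet',fit(CRU,V,o['tcp_pos']-[0,0,.105]))
                  ~~~^^^^^^^^^^^^^^^^^^^^^^^^^^^^^^^
  File "fit.py", line 19, in fit
    s=least_squares(f,p0,loss='soft_l1',f_scale=1.);return s.x,f(s.x)
    return func(*args, **kwargs)
    vector_fun = VectorFunction(
        fun_wrapped,
    ...<6 lines>...
        workers=workers
    )
    self._update_fun()
    ~~~~~~~~~~~~~~~~^^
    self.f = self.fun_wrapped(xp_copy(self.x))
             ~~~~~~~~~~~~~~~~^^^^^^^^^^^^^^^^^
    return np.atleast_1d(self.fun(x))
                         ~~~~~~~~^^^
    return self.f(x, *self.args, **self.kwargs)
           ~~~~~~^^^^^^^^^^^^^^^^^^^^^^^^^^^^^^
  File "fit.py", line 18, in <lambda>
    f=lambda p:np.concatenate([box(prof,p,c,T)-b for c,T,b in views])
               ~~~~~~~~~~~~~~^^^^^^^^^^^^^^^^^^^^^^^^^^^^^^^^^^^^^^^^
ValueError: need at least one array to concatenate
```

View pics/side4.png

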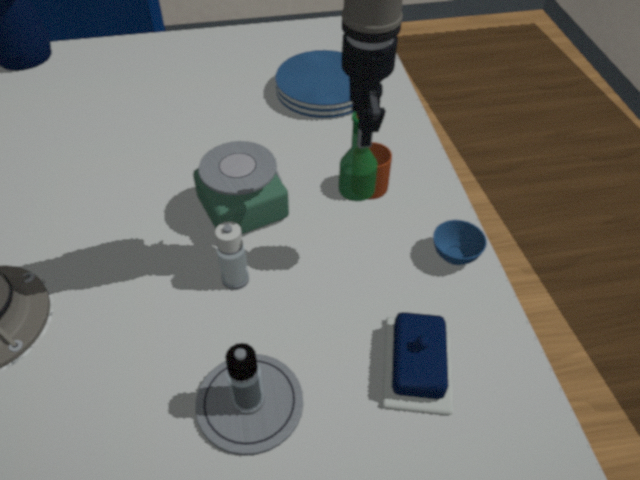

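Call:
apply_moves(moves=[[0, 0, 0, -0.014, -0.012, 0, -1], [0, 0, 0, -0.024, -0.02, 0, -1], [0, 0, 0, -0.03, -0.025, 0, -1], [0, 0, 0, -0.03, -0.025, 0, -1], [0, 0, 0, -0.03, -0.025, 0, -1], [0, 0, 0, -0.03, -0.025, 0, -1], [0, 0, 0, -0.026, -0.02, 0, -1], [0, 0, 0, -0.014, -0.012, 0, -1]])

```text
clock: 17.15
tcp_pos: [0.4765, 0.2017, 0.2841]
orientation: [-3.141, -0.007, 0.002]
contact_force: [0.4, 0.3, -2.8]
grip_width: 0.0274
gripper_force: 40.0
```

Call:
apply_moves(moves=[[0, 0, 0, 0, 0, 0.01, -1], [0, 0, 0, 0, 0, 0.01, -1], [0, 0, 0, 0, 0, 0.01, -1], [0, 0, 0, 0, 0, 0.01, -1], [0, 0, 0, 0, 0, 0.005, -1], [0, 0, 0, 0, 0, 0, -1], [0, 0, 0, 0, 0, 0, -1], [0, 0, 0, 0, 0, 0, -1]])

```text
clock: 17.82
tcp_pos: [0.4808, 0.1987, 0.2395]
orientation: [-3.141, 0.002, -0.001]
contact_force: [-0.7, 0.5, -2.9]
grip_width: 0.0269
gripper_force: 40.0
```

```bash
python3 -c "
from w import *
o=telemetry.get_obs();print(o['contact_force'],o['tcp_pos'])
look('w7',['pan_top'])
cv2.imwrite('pics/side5.png',grab_frame('side'))
n='side'
for t,p in(('pan_top',DISC(75,.008)),('cruet',CRU)):
  s=silhouettes(t,n)
  if s: b=mbox(s[0]['mask']);print(t,b,fit(p,[(*cam(n),b)],o['tcp_pos']-[0,0,.105]))
"
```

```text
[-0.7474  0.5126 -2.9026] [0.4808 0.1987 0.2395]
[0.4808 0.1987 0.2395] [-3.1413  0.0016 -0.0007]
pan_top 0.98 [232.5, 133.5, 416.5, 296.5]
pan_top [197.5 142.5 276.5 194.5] (array([0.4798, 0.2065, 0.1069]), array([ 0.6489, -1.3966, -0.6617,  1.1344]))
cruet [215.5 112.5 251.5 168.5] (array([ 0.47  ,  0.6385, -0.2499]), array([ 3.6754, -0.4254, -8.2106,  0.4566]))
```

View pics/w7.png

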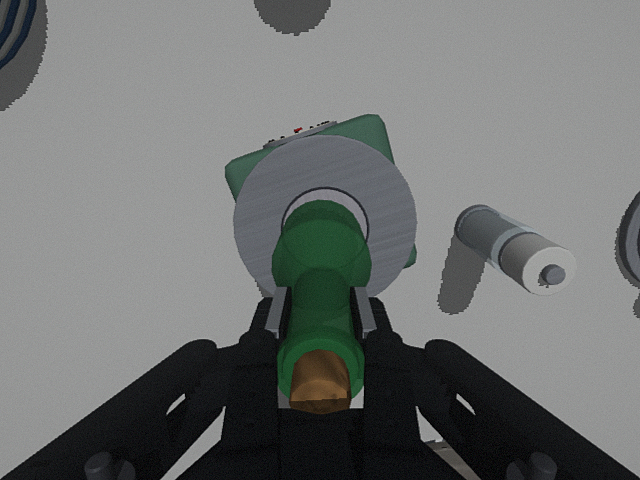

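```bash
python3 -c "
from w import *
c,T,b=view('w7','pan_top')
for z in (.12,.117):
  s=least_squares(lambda q:(box(DISC(75,.001),np.array([*q,z]),c,T)-b)[:3],[.48,.2]);print(s.x,s.fun,box(DISC(75,.001),np.array([*s.x,z]),c,T))
d=json.load(open('pics/w7.json'));print(box(CRU[:2],np.array(d['tcp'])-[0,0,.1056],c,T))
"
```

```text
[0.4814 0.1956] [-0.5293  0.0798  0.5293] [231.9707 133.5798 417.0293 311.219 ]
[0.4815 0.1956] [ 0.4226 -0.0631 -0.4226] [232.9226 133.4369 416.0774 309.4216]
[270.1283 196.4974 371.634  310.0739]
```

Call:
apply_moves(moves=[[0, 0, 0, 0, 0.0025, 0.002, -1], [0, 0, 0, 0, 0, 0.002, -1], [0, 0, 0, 0, 0, 0.002, -1], [0, 0, 0, 0, 0, 0.002, -1], [0, 0, 0, 0, 0, 0.002, -1], [0, 0, 0, 0, 0, 0.002, -1], [0, 0, 0, 0, 0, 0.002, -1], [0, 0, 0, 0, 0, 0, -1]])

```text
clock: 18.73
tcp_pos: [0.4801, 0.1962, 0.2249]
orientation: [3.141, -0.001, -0.001]
contact_force: [0.0, -0.1, -3.0]
grip_width: 0.0272
gripper_force: 40.0
```

Call:
apply_moves(moves=[[0, 0, 0, 0, 0, 0.001, -1], [0, 0, 0, 0, 0, 0.001, -1], [0, 0, 0, 0, 0, 0.001, -1], [0, 0, 0, 0, 0, 0.001, -1], [0, 0, 0, 0, 0, 0, -1], [0, 0, 0, 0, 0, 0, -1], [0, 0, 0, 0, 0, 0, -1], [0, 0, 0, 0, 0, 0, -1]])

```text
clock: 19.4
tcp_pos: [0.4803, 0.1963, 0.2214]
orientation: [-3.142, 0.001, -0.0]
contact_force: [-0.2, 0.0, -1.1]
grip_width: 0.0274
gripper_force: 40.1
```

```bash
python3 -c "
from w import *
F=[]
for i in range(5):
  grab_frame('wrist'); o=telemetry.get_obs();F.append([*o['contact_force'],*o['tcp_pos']])
print(np.mean(F,0))
"
```

```text
[-0.1474 -0.0708 -0.7441  0.4803  0.1963  0.2214]
```

Call:
apply_moves(moves=[[0, 0, 0, 0, 0, 0.001, -1], [0, 0, 0, 0, 0, 0.001, -1], [0, 0, 0, 0, 0, 0, -1], [0, 0, 0, 0, 0, 0, -1], [0, 0, 0, 0, 0, 0, 1], [0, 0, 0, 0, 0, 0, 1], [0, 0, 0, 0, 0, 0, 1], [0, 0, 0, 0, 0, 0, 1]])

```text
clock: 20.32
tcp_pos: [0.4804, 0.1963, 0.2194]
orientation: [-3.141, 0.001, -0.0]
contact_force: [-0.4, 0.2, -0.2]
grip_width: 0.0742
gripper_force: 0.0
```

Call:
apply_moves(moves=[[0, 0, 0, 0, 0, 0, 1], [0, 0, 0, 0, 0, 0, 1], [0, 0, 0, 0, 0, 0, 1], [0, 0, 0, 0, 0, -0.005, 1], [0, 0, 0, 0, 0, -0.01, 1], [0, 0, 0, 0, 0, -0.02, 1], [0, 0, 0, 0, 0, -0.03, 1], [0, 0, 0, 0, 0, -0.03, 1]])

```text
clock: 20.98
tcp_pos: [0.4798, 0.1961, 0.3159]
orientation: [3.141, -0.0, -0.001]
contact_force: [0.2, -0.5, 0.4]
grip_width: 0.0852
gripper_force: 0.0
```

Call:
apply_moves(moves=[[0, 0, 0, 0, 0, -0.02, 1], [0, 0, 0, 0, 0, 0, 1], [0, 0, 0, 0, 0, 0, 1], [0, 0, 0, 0, 0, 0, 1], [0, 0, 0, 0, 0, 0, 1], [0, 0, 0, 0, 0, 0, 1], [0, 0, 0, 0, 0, 0, 1], [0, 0, 0, 0, 0, 0, 1]])

```text
clock: 21.65
tcp_pos: [0.4801, 0.1961, 0.3337]
orientation: [3.141, -0.001, -0.002]
contact_force: [-0.1, -0.7, -0.1]
grip_width: 0.0857
gripper_force: 0.0
```

```bash
python3 -c "
from w import *
o=telemetry.get_obs();print(o['contact_force'],o['tcp_pos'],o['clock'])
look('w8',['cruet','pan_top'])
c,T,b=view('w8','pan_top');s=least_squares(lambda q:(box(DISC(75,.001),np.array([*q,.114]),c,T)-b)[:3],[.48,.2]);print(s.x,s.fun)
print(fit(CRU,[view('w8','cruet')],np.array([.48,.197,.114])))
"
```

```text
[-0.1005 -0.7437 -0.1471] [0.4801 0.1961 0.3337] 21.65
[0.4801 0.1961 0.3337] [ 3.1411 -0.0005 -0.0017]
cruet 0.88 [288.5, 176.5, 354.5, 275.5]
pan_top 0.7 [253.5, 130.5, 389.5, 259.5]
[0.4813 0.1949] [-0.6643  0.076   0.6648]
(array([0.4781, 0.1952, 0.1102]), array([ 0.198 , -0.1486, -0.198 ,  0.0893]))
```

View pics/w8.png

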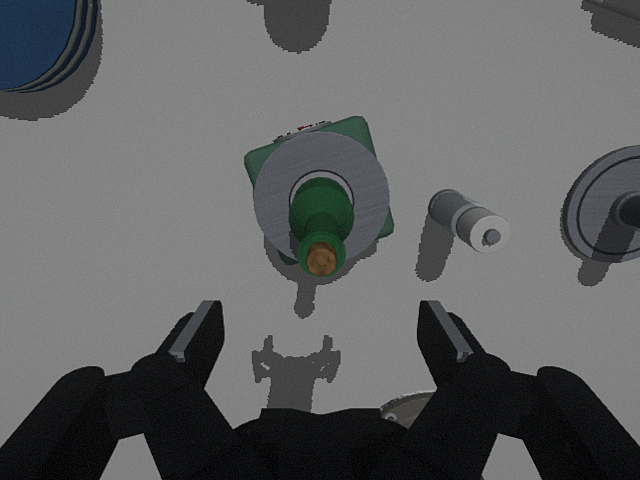

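The cruet stands upright on the pan, its body at (321,208) inside the engraved ring at (321,200). It is about 3 mm off centre and the gripper is clear, so I'm handing the job in.

```bash
python3 -c "
from h import *
print(order.hand_in())"
```

```text
the job is handed in; nothing more can be done
None
```

I handed the job in at about 22 s: the pepper grinder stands upright at the middle of the trivet, and the cruet stands released on the scale's pan, about 3 mm off centre; the hand-in gave no verdict back.

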